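# Fit a fresh filter canister to the bench fume extractor and start it

### The job

Fit the fresh filter canister (white drum, green grip) to the fume extractor: set its two lugs in at the white marks, push it down against the spring and turn it a quarter turn clockwise so that it springs up and locks at the green marks. Then pinch the two orange lock tabs of the selector, turn it clockwise from the red mark to the green one so that it locks there, and let go. Leave the used canister and the other things on the bench where they are.

Things in the scene. Friction and masses are not known exactly. Their poses are not given: they have to be found in the camera images.
- extractor: Bench fume extractor, fixed box 220 x 340 x 120 mm (x, y, z), place and yaw vary. Origin: centre of its underside, on the bench; z up; -x is its intake grille. On its deck (120 mm up) stand the black filter collar (towards -y) and the selector (towards +y), turned with it. The lock direction of the filter, shown by green marks beside the collar, is the extractor's x axis.
- well (a point): Centre of the collar's open mouth at the collar's top, 147 mm above the bench (extractor frame x 0, y -70 mm; its axes). Black ring, 120 mm outside, 77 mm inside, 27 mm above the deck. Its lip is 12 mm thick, lugs run under it; at each green mark a pocket 5 mm deep in its underside. Solid stops bar turning counter-clockwise from the entry notches, or over 4 degrees past the green marks.
- notch (a point): One of the two opposite entry notches in the collar, at its top, 44 mm from the collar's centre; white marks. From above it lies 80 degrees counter-clockwise of the extractor's +x axis; the other lies opposite. Each is open from above, about 26 mm wide and reaches out to 49 mm from the centre. From here the canister turns 80 degrees clockwise to the green marks.
- valve_plate (a joint): How far the sprung plate inside the collar is pressed down, m: 0 free, 0.020 at most. Free, its top lies 12 mm below point well. It pushes the canister up with 7 N at first touch and 0.5 N more per mm.
- canister: Fresh filter canister: white slotted drum, green bar grip, 113 mm high, 0.34 to 0.52 kg, loose, upright. Origin: centre of its underside; z up. Neck 72 mm diameter, 0 to 27 mm up; drum 110 mm diameter, 27 to 77 mm; grip above, along x. Two lugs on the neck at +x and -x, under the grip's ends: 20 mm wide, out to 46 mm from the axis, 2 to 12 mm up. Fits either way round.
- canister_foot (a point): The canister's origin (centre of its underside) as a point. Its height against point well: -12 mm when it only rests on the sprung plate, lugs in the notches; it can turn only when pushed below -24 mm; -27 mm right down, the drum's underside on the collar; -19 mm when locked (sprung up 5 mm into the pockets at the green marks, its x axis along the extractor's x, either way round).
- canister_grip (a point): Where to grasp the canister: on its axis, 99 mm above its underside, inside the green bar grip; axes of the canister. The grip is 84 mm long (x), 24 mm thick (y) and 36 mm high; this point lies 22 mm above the drum's flat top and 14 mm below the grip's top.
- selector (a joint): Angle of the run selector, rad, clockwise from above. 0 = off (pointer at the red mark), 1.047 (60 degrees) = run (pointer at the green mark); no travel beyond. It will not turn until both orange tabs are pinched in; when let go, the tabs spring out and lock it within about 3 degrees of either end.
- selector_grip (a point): Where to grasp the selector: on its vertical axis, 30 mm above the deck, 11 mm below its top (extractor frame x 0, y +100 mm). Axes turn with it: +x along the white pointer (extractor's +x at joint 0), y through the two tabs. Black bar 58 mm long, an orange tab 36 mm long, 31 mm high on each side. A fixed rim, 62 mm diameter, stands 8 mm above the deck around it.
- tab_l: Orange lock tab on the selector's +y side (its twin is on the -y side). 40 mm over both tabs when free, 22 mm fully pinched: each moves in up to 9 mm, lets go of its lock after 4 mm, spring 3 N rising to 6 N. Origin: on the selector's axis at deck height when free; it moves with the tab.
- used_canister: The used filter canister, taken out before: the same shape and size as the fresh one, brown drum and grey grip. Bystander. The fresh and the used one may stand in each other's place. Origin: centre of its underside.
- spray_bottle: Spray bottle with an orange head, 72 mm diameter, 210 mm high. Bystander. Origin: centre of its underside.
- tape_dispenser: Grey-green tape dispenser, 150 x 60 x 96 mm. Bystander. Origin: centre of its underside.
- mixing_pot: Dark steel pot, 110 mm diameter, 65 mm high. Bystander. Origin: centre of its underside.
- figurine: Terracotta figurine, 68 mm diameter, 128 mm high. Bystander. Origin: centre of its underside.
- screwdriver: Screwdriver with a yellow handle, 210 mm long, lying. Bystander. Origin: under its middle.
- paint_jar: Blue paint jar with a black lid, 68 mm diameter, 85 mm high. Bystander. Origin: centre of its underside.
Not all that is in view belongs to the job. Leave any purple look-alike of the canister alone.

How it is judged:
By the outcome, as a careful person would: the job done as asked, in the order asked, and still so for the second after the job is handed in, with the robot touching nothing.
It also fails if it takes over 54 s, if anything falls off the work surface, if the arm or the gripper's body presses on something with over 40 N, if the wrist force passes 120 N, or if a joint passes its speed limit or range.

### The arm

A 7-joint arm with a two-finger parallel gripper is mounted at the origin on the work surface. World frame = base frame: x ahead of the robot, y to its left, z up, the work surface at z = 0. Lengths are in m, angles in rad, forces in N, time in s.
With the tool pointing down it reaches from about 0.4 to 0.85 m from the base axis. Payload 10.4 kg.
Tool frame: the origin (TCP) lies midway between the tips of the shut fingers; the grasp point (between the pads) lies 19 mm behind it; z points along the fingers, y is the direction in which the jaws open and shut (so a half turn about z gives the same grasp; the last joint's range is limited). The gripper opens to 85 mm and grips with 20 to 120 N. Pads are 22 mm wide; open, the fingers measure 114 mm over their backs; the gripper's body (76 mm by 85 mm) begins 54 mm behind the grasp point. The pads swing forward as they close: fully open they stand 13 mm farther back than shut.
Start: joints at [1.123, 0.332, -0.065, 1.46, 0.022, 1.35, -0.088], TCP at [0.258, -0.569, 0.231] pointing down, gripper open.
Joint ranges: [-2.6, 2.6], [-0.5, 2.12], [-1.47, 1.34], [0.16, 2.42], [-1.27, 4.41], [0.06, 2.06], [-2.6, 2.6]. Speed limits (rad/s): [2.22, 2.22, 2.79, 2.79, 3.14, 3.14, 3.14].

### API

Orientations are given as a unit quaternion [x, y, z, w].
In Python, from workcell import manip, camera, camera_info, workorder, nets gives the robot as it stands.
- The arm moves only by the tool apply_moves, never from a script. Its argument "commands" is a list of rows, each a list of 5 numbers: the shift along the tool's x, y, z in m, then the turn about the tool's z in degrees, then the gripper command: -1 is fully open, 1 is shut, values between are in proportion. A call has 1 to 5 rows; each row shifts and turns the pose as measured when the row begins, along the tool's axes as they then stand; what a row does not reach is not made up. A row lasts 1/12 s, in which the tool goes at most 41.7 mm and 7.16 degrees, less where a joint would pass 70% of its speed; a pose out of reach is approached as far as the arm can. A call is refused whole if a number of a shift passes 0.0417 or a number of a turn 7.16, either way. A call with a gripper value outside its range is refused whole. The fingers move at their own pace and stop on an object; "squeeze" is the grip in N (left out, the last holds). Time passes only in rows, so rows that do not move let the fingers close. It gives the time, the measured TCP pose, the force and the opening at its end, in the units of the state.
- manip.get_obs(): the state, without advancing time (a new reading comes with each control period).
- camera(name): name is "scene" or "side" or "wrist"; returns (picture, depth): 400x640x3 uint8, red, green, blue; 400x640 float32, m along the optical axis (not along the pixel's ray), 0 where there is no reading.
- camera_info(name): a dict with "camera_matrix" (3x3 intrinsics, pixels), "xyz" and "rotation" of the camera in the world; the wrist camera has in their place "T_tool_cam" (4x4, takes a point from camera to tool coordinates, whose origin is the TCP and whose axes are the flange's). Camera axes: x right, y down, z forward; pixel columns grow to the right and rows downward; lengths in m; the calibration is good to about 2 mm. A picture is of the moment at which its call begins: read the wrist's pose just before it. camera_info takes no time and is no camera call.
- workorder.hand_in(): hands the job in, once; it reports no verdict.
Trained networks look in the newest picture that a camera, given by its name, has taken for a name from the list of things; names that differ only in an ending like _2 or _b are one class to them, and where a whole thing is asked for, a point or a joint stands for the part that bears it (a point fixed in the world has none). Each returns a list of dicts, best first, with "conf" (0 to 1); they miss things now and then, are a little off and sometimes report something else, mostly with a low value. They report only what shows in the picture. A call takes as long as a camera call. They do not tell look-alikes from the thing itself.
- nets.look_for(camera, thing): "rect" ([left, top, width, height] in pixels, round what is visible of it).
- nets.place_of(camera, thing): "xy" ([column, row] in pixels: a listed point, or the origin of a listed thing).
The state is a dict: "clock": time; "joint_pos": joint angles; "joint_velocities": joint speeds; "tau": joint torques, N m; "position": TCP position; "ee_rot": TCP orientation; "ft_force": force on the tool from outside, world axes, zero at the start; "torque": the same for the moment, N m; "grip_width": opening from 0.0 (shut) to 1.0 (fully open).
Only numpy, scipy, OpenCV 4.12 (cv2) and the standard library are available. Lean on these libraries where they do the work, as an engineer would, in place of code of your own. Each camera call takes 0.05 s, during which the arm holds its last target. There are 200 camera calls.

## Working session

There is one attempt and no reset: what is moved stays moved. The work goes in short steps, Python scripts to look and compute and a tool call to move; the robot and the scene stay as the last step left them, time stands still between calls to the robot, and variables do not carry over. Pictures are saved under pics/ and viewed, about 8 in all and at most 12, crops included, and the job is handed in when it is done.

Besides the shell and the picture viewer there is one more tool, called after "Call:" as name(argument=value, ...), one argument or row to a line, values as JSON. apply_moves: Moves the arm, as the interface text tells. Its arguments: {"type":"object","properties":{"commands":{"type":"array","items":{"type":"array","items":{"type":"number"}}},"squeeze":{"type":"number"}},"required":["commands"]}

```bash
mkdir -p pics; ls
cat > h.py <<'E'
import numpy as np, cv2
from scipy.spatial.transform import Rotation as R
from workcell import manip, camera, camera_info, workorder, nets
def cam(name):
    o=manip.get_obs(); i=camera_info(name); p,d=camera(name); K=np.array(i["camera_matrix"])
    if name=="wrist":
        T=np.eye(4);T[:3,:3]=R.from_quat(o["ee_rot"]).as_matrix();T[:3,3]=o["position"];T=T@np.array(i["T_tool_cam"])
    else:
        T=np.eye(4);T[:3,:3]=np.array(i["rotation"]);T[:3,3]=i["xyz"]
    return p,d,K,T
def px2ray(K,T,uv):
    return T[:3,:3]@np.linalg.inv(K)@np.array([uv[0],uv[1],1.])
def atz(K,T,uv,z):
    r=px2ray(K,T,uv);return T[:3,3]+r*(z-T[2,3])/r[2]
def cloud(d,K,T):
    v,u=np.mgrid[:d.shape[0],:d.shape[1]]
    P=np.stack([(u-K[0,2])/K[0,0]*d,(v-K[1,2])/K[1,1]*d,d],-1)
    return P@T[:3,:3].T+T[:3,3]
def save(n,p): cv2.imwrite("pics/"+n,p[:,:,::-1])
E
python3 - <<'E'
from h import *
np.set_printoptions(precision=3,suppress=True)
o=manip.get_obs();print(o)
for c in ["scene","side"]:
    p,d,K,T=cam(c);save(c+"0.png",p);print(c,T)
    for t in ["canister_grip","well","notch","selector_grip","used_canister","canister"]:
        print(t,[(np.round(r["xy"],1).tolist(),round(r["conf"],2)) for r in nets.place_of(c,t)])
E
python3 -c "
import cv2,numpy as np
a=cv2.imread('pics/scene0.png');b=cv2.imread('pics/side0.png')"
```

```text
pics
{'clock': 0.0, 'joint_pos': array([ 1.123,  0.333, -0.065,  1.461,  0.022,  1.35 , -0.089]), 'joint_velocities': array([ 0.001, -0.002,  0.001,  0.001,  0.001, -0.001, -0.001]), 'tau': array([ -0.001, -62.544,   0.049, -39.161,   0.016,   0.01 ,   0.   ]), 'position': array([ 0.257, -0.569,  0.231]), 'ee_rot': array([ 0.978,  0.211, -0.   , -0.001]), 'ft_force': array([-0.461, -0.267,  0.874]), 'torque': array([0.022, 0.018, 0.038]), 'grip_width': 0.9995817916374264}Traceback (most recent call last):
  File "<stdin>", line 5, in <module>
  File "h.py", line 9, in cam
    T=np.eye(4);T[:3,:3]=np.array(i["rotation"]);T[:3,3]=i["xyz"]
                ~^^^^^^^
ValueError: could not broadcast input array from shape (4,) into shape (3,3)
[ WARN:0@0.020] global loadsave.cpp:275 findDecoder imread_('pics/scene0.png'): can't open/read file: check file path/integrity
[ WARN:0@0.021] global loadsave.cpp:275 findDecoder imread_('pics/side0.png'): can't open/read file: check file path/integrity
```

```bash
sed -i 's/np.array(i\["rotation"\])/R.from_quat(i["rotation"]).as_matrix()/' h.py
python3 - <<'E'
from h import *
np.set_printoptions(precision=3,suppress=True)
for c in ["scene","side"]:
    p,d,K,T=cam(c);save(c+"0.png",p);print(c,T[:3],K[0,0]); np.savez(c+"0.npz",d=d,K=K,T=T,p=p)
    for t,z in [("canister_grip",.099),("well",.147),("notch",.147),("selector_grip",.15),("used_canister",0),("canister",0),("extractor",0)]:
        print(t,[(np.round(r["xy"],1).tolist(),round(r["conf"],2),atz(K,T,r["xy"],z)[:2]) for r in nets.place_of(c,t)])
E
```

```text
scene [[ 0.448  0.706 -0.549  1.429]
 [ 0.894 -0.365  0.26  -0.351]
 [-0.016 -0.607 -0.794  1.423]] 503.28281722811454
canister_grip [([200.3, 266.1], 0.82, array([ 0.558, -0.36 ])), ([261.8, 183.0], 0.65, array([ 0.339, -0.069])), ([182.3, 226.9], 0.6, array([ 0.392, -0.366]))]
well [([337.1, 193.9], 0.72, array([0.534, 0.12 ]))]
notch [([344.9, 194.4], 0.57, array([0.547, 0.142]))]
selector_grip [([387.3, 179.0], 0.77, array([0.556, 0.295]))]
used_canister [([251.7, 241.5], 0.63, array([ 0.48 , -0.176]))]
canister [([188.8, 242.9], 0.96, array([ 0.388, -0.367])), ([206.9, 277.0], 0.71, array([ 0.541, -0.354])), ([261.6, 200.8], 0.69, array([ 0.334, -0.08 ])), ([206.7, 278.4], 0.68, array([ 0.545, -0.356]))]
extractor [([353.3, 213.9], 0.78, array([0.536, 0.184]))]
side [[-0.971 -0.112  0.211  0.221]
 [-0.238  0.537 -0.81   1.32 ]
 [-0.023 -0.836 -0.548  0.93 ]] 487.0518111293906
canister_grip [([354.2, 143.3], 0.85, array([ 0.548, -0.386])), ([392.8, 150.6], 0.67, array([ 0.393, -0.351])), ([398.0, 189.1], 0.58, array([ 0.34 , -0.073]))]
well [([328.1, 202.3], 0.83, array([0.528, 0.126])), ([320.9, 209.6], 0.6, array([0.539, 0.169]))]
notch [([318.9, 208.3], 0.67, array([0.547, 0.164]))]
selector_grip [([302.4, 230.3], 0.59, array([0.562, 0.285])), ([313.2, 163.2], 0.41, array([ 0.636, -0.101]))]
used_canister [([357.1, 197.6], 0.93, array([ 0.491, -0.15 ])), ([352.3, 166.6], 0.41, array([ 0.554, -0.377]))]
canister [([354.3, 169.0], 0.92, array([ 0.542, -0.359])), ([396.9, 171.1], 0.77, array([ 0.375, -0.375])), ([302.0, 241.2], 0.58, array([0.613, 0.143])), ([396.5, 212.4], 0.56, array([ 0.341, -0.083]))]
extractor []
```

View pics/scene0.png

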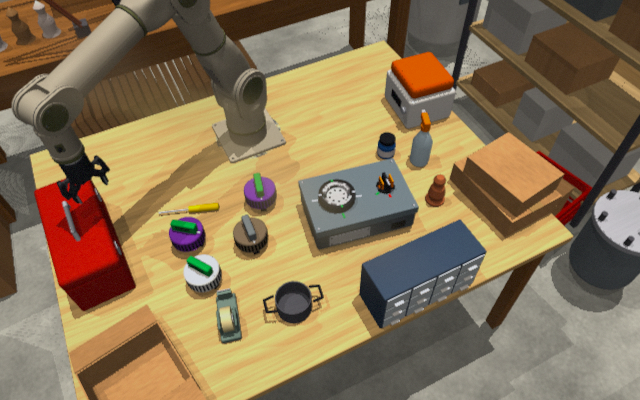

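View pics/side0.png

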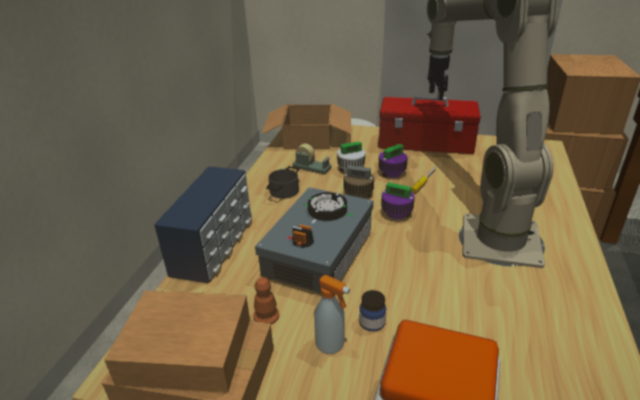

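The scene picture shows the fresh canister at (203,272) with its green grip at (199,266). The collar is at (337,193) and the selector at (386,184). The two purple look-alikes at (187,234) and (260,192) are to be left alone. I'll measure the grip's axis and the extractor's yaw from depth.

Run:
```python
from h import *
np.set_printoptions(precision=3,suppress=True)
for c,rect in [("scene",(180,250,225,285)),("side",(330,138,368,162))]:
    f=np.load(c+"0.npz");P=cloud(f["d"],f["K"],f["T"]);p=f["p"].astype(int)
    m=(p[...,1]>p[...,0]+40)&(p[...,1]>p[...,2]+40);mm=np.zeros_like(m);mm[rect[1]:rect[3],rect[0]:rect[2]]=1
    q=P[m&mm];top=q[q[:,2]>.103][:,:2].astype(np.float32)
    print(c,len(q),len(top),cv2.minAreaRect(top))
    q=P[(P[...,2]>.112)&(P[...,2]<.128)&(abs(P[...,0]-.54)<.25)&(abs(P[...,1]-.19)<.25)][:,:2].astype(np.float32)
    print("deck",len(q),cv2.minAreaRect(q))
    q=P[(P[...,2]>.142)&(P[...,2]<.153)&(np.hypot(P[...,0]-.532,P[...,1]-.12)<.08)];print("ring",len(q),np.mean(q,0),cv2.minEnclosingCircle(q[:,:2].astype(np.float32)))
    q=P[(P[...,2]>.152)&(P[...,2]<.17)&(np.hypot(P[...,0]-.556,P[...,1]-.29)<.05)];print("sel",len(q),np.mean(q,0),cv2.minAreaRect(q[:,:2].astype(np.float32)))
o=manip.get_obs()
print(R.from_quat(o["ee_rot"]).as_matrix(),camera_info("wrist"))
```

```text
scene 203 190 ((0.55503910779953, -0.3624252378940582), (0.08357782661914825, 0.02315436862409115), 33.903839111328125)
deck 4534 ((0.5406782627105713, 0.19070395827293396), (0.3472219407558441, 0.23471376299858093), 80.11175537109375)
ring 493 [0.531 0.12  0.147] ((0.5292598009109497, 0.12162890285253525), 0.06386120617389679)
sel 113 [0.561 0.287 0.159] ((0.5589118599891663, 0.28686022758483887), (0.04805120825767517, 0.052189119160175323), 32.49734878540039)
side 64 64 ((0.557975172996521, -0.35381120443344116), (0.07786235213279724, 0.026961587369441986), 34.11996841430664)
deck 4255 ((0.5237480401992798, 0.13372911512851715), (0.5030397176742554, 0.27740126848220825), 70.5189208984375)
ring 442 [0.532 0.128 0.147] ((0.5307828187942505, 0.12425976991653442), 0.06248044967651367)
sel 175 [0.562 0.293 0.158] ((0.5620744824409485, 0.29164665937423706), (0.04947439581155777, 0.05137726292014122), 25.420162200927734)
[[ 0.911  0.412  0.   ]
 [ 0.412 -0.911 -0.   ]
 [ 0.     0.    -1.   ]] {'camera_matrix': array([[351.705,   0.   , 325.593],
       [  0.   , 351.705, 192.009],
       [  0.   ,   0.   ,   1.   ]]), 'T_tool_cam': array([[ 0.001, -0.96 , -0.282,  0.071],
       [ 1.   ,  0.   ,  0.001, -0.   ],
       [-0.001, -0.282,  0.96 , -0.143],
       [ 0.   ,  0.   ,  0.   ,  1.   ]])}
```

Call:
apply_moves(
  commands=[
    [0.04,-0.0075,-0.01,0,-1],
    [0.04,-0.0075,-0.01,0,-1],
    [0.04,-0.0075,-0.01,0,-1],
    [0.04,-0.0075,0,0,-1],
    [0.04,-0.0075,0,0,-1],
  ],
)

```text
clock: 1.27
position: [0.4187, -0.4582, 0.2614]
ee_rot: [0.98, 0.2, -0.003, 0.001]
ft_force: [0.9, 0.5, -0.1]
grip_width: 1.0
```

Call:
apply_moves(
  commands=[
    [0.04,-0.0075,0,0,-1],
    [0.04,-0.0075,0,0,-1],
    [0.04,-0.0075,0,0,-1],
    [0.038,-0.007,0,0,-1],
    [0,0,0,-5,-1],
  ],
)

```text
clock: 1.68
position: [0.5633, -0.3569, 0.2615]
ee_rot: [0.969, 0.246, -0.0, 0.0]
ft_force: [0.4, 0.4, -0.6]
grip_width: 0.999
```

Call:
apply_moves(
  commands=[
    [0,0,0,-4.6,-1],
    [0,0,0,0,-1],
  ],
)

```text
clock: 1.85
position: [0.5663, -0.3533, 0.2608]
ee_rot: [0.957, 0.291, 0.0, -0.001]
ft_force: [0.4, -0.6, -0.7]
grip_width: 1.0
```

```bash
cat >> h.py <<'E'
def toolmove(o,target_xy):
    M=R.from_quat(o["ee_rot"]).as_matrix(); d=np.r_[np.array(target_xy)-np.array(o["position"])[:2],0]
    return M.T@d
def yaw(o):
    x=R.from_quat(o["ee_rot"]).as_matrix()[:,0]; return np.degrees(np.arctan2(x[1],x[0]))
E
cat > grip.py <<'E'
from h import *
np.set_printoptions(precision=4,suppress=True)
import sys
o=manip.get_obs();p,d,K,T=cam("wrist");save(sys.argv[1],p);P=cloud(d,K,T);p=p.astype(int)
m=(p[...,1]>p[...,0]+40)&(p[...,1]>p[...,2]+40)&(P[...,2]>.105)&(d>0)
q=P[m];a=q[np.hypot(*(q[:,:2]-np.array([.556,-.36])).T)<.07]
r=cv2.minAreaRect(a[:,:2].astype(np.float32))
print(len(a),r,np.median(a[:,2]),"yaw",yaw(o),"pos",o["position"],"toolmove",toolmove(o,r[0]))
print([ (x["xy"],x["conf"],atz(K,T,x["xy"],.099)) for x in nets.place_of("wrist","canister_grip")])
E
python3 grip.py w1.png
```

```text
2129 ((0.5539348125457764, -0.3611418604850769), (0.07991262525320053, 0.02220948599278927), 34.496952056884766) 0.1128409022878149 yaw 33.88458073844657 pos [ 0.5663 -0.3533  0.2608] toolmove [-0.0146 -0.0003 -0.    ]
[([229.9, 316.9], 0.97, array([ 0.3888, -0.3565,  0.099 ])), ([324.7, 191.1], 0.86, array([ 0.5515, -0.3622,  0.099 ]))]
```

View pics/w1.png

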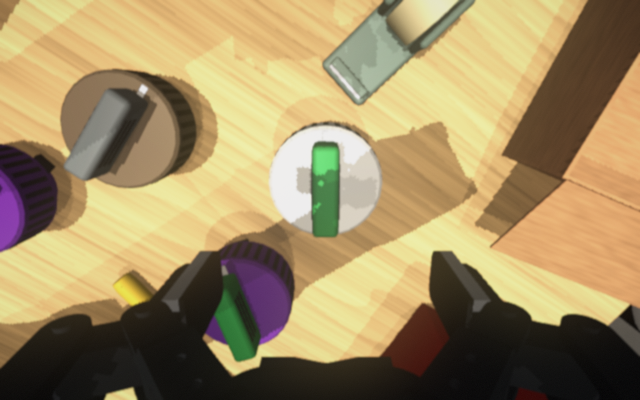

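The picture shows the fresh canister at (325,180), with its grip aligned to tool x and clear space around it. Descending and grasping.

Call:
apply_moves(
  commands=[
    [-0.007,0,0.03,0.3,-1],
    [-0.007,0,0.04,0.3,-1],
    [0,0,0.04,0,-1],
    [0,0,0.03,0,-1],
    [0,0,0.015,0,-1],
  ],
  squeeze=70,
)

```text
clock: 2.37
position: [0.5524, -0.3705, 0.1081]
ee_rot: [0.963, 0.271, 0.004, 0.006]
ft_force: [0.1, 0.5, -0.2]
grip_width: 0.995
```

Call:
apply_moves(
  commands=[
    [0,0,0,0,-1],
  ],
)

```text
clock: 2.45
position: [0.5495, -0.3708, 0.1041]
ee_rot: [0.963, 0.269, 0.001, 0.004]
ft_force: [-0.2, 0.5, -0.6]
grip_width: 0.994
```

```bash
python3 -c "
from h import *
o=manip.get_obs();print(o['position'],yaw(o),toolmove(o,(.554,-.361)))"
```

```text
[ 0.54947024 -0.37077993  0.10406626] 31.194343940466304 [ 8.94026806e-03 -6.01954122e-03 -4.97877457e-05]
```

Call:
apply_moves(
  commands=[
    [0.005,-0.003,0,-1.5,-1],
    [0.003,-0.002,0.006,-1,-1],
    [0,0,0.006,0,-1],
    [0,0,0,0,-1],
  ],
)

```text
clock: 2.78
position: [0.5538, -0.3645, 0.0948]
ee_rot: [0.957, 0.288, 0.002, 0.006]
ft_force: [-0.2, -0.7, -0.6]
grip_width: 1.001
```

```bash
cat > st.py <<'E'
from h import *
import sys
t=[float(v) for v in sys.argv[1:4]]
np.set_printoptions(precision=4,suppress=True)
o=manip.get_obs();m=toolmove(o,t[:2]);print("t",o["clock"],"pos",o['position'],"yaw",yaw(o),"move",m[:2],"turn",-(t[2]-yaw(o)),o["ft_force"],o["torque"],"tilt",R.from_quat(o["ee_rot"]).as_matrix()[:2,2],"j7",o["joint_pos"][6],o["grip_width"])
E
python3 st.py .554 -.361 34.5
```

```text
t 2.7833 pos [ 0.5538 -0.3645  0.0948] yaw 33.52124424291506 move [ 0.0021 -0.0029] turn -0.9787557570849401 [-0.1745 -0.7285 -0.6176] [ 0.0783  0.0168 -0.0182] tilt [ 0.0072 -0.0102] j7 -0.5685551537720857 1.0010936738659337
```

Call:
apply_moves(
  commands=[
    [0.002,-0.003,0.006,-1,-1],
    [0,0,0.005,0,-1],
    [0,0,0,0,-1],
  ],
)

```text
clock: 3.03
position: [0.5555, -0.3612, 0.0854]
ee_rot: [0.955, 0.298, 0.003, 0.008]
ft_force: [0.1, -0.4, 0.4]
grip_width: 0.999
```

```bash
python3 st.py .554 -.361 34.5
```

```text
t 3.0333 pos [ 0.5555 -0.3612  0.0854] yaw 34.62220079050167 move [-0.0012 -0.001 ] turn 0.12220079050167243 [ 0.0557 -0.4007  0.377 ] [-0.0151  0.0134 -0.006 ] tilt [ 0.0109 -0.0125] j7 -0.5590694450278252 0.998699564158516
```

Call:
apply_moves(
  commands=[
    [0,0,0,0,0.3],
    [0,0,0,0,1],
    [0,0,0,0,1],
    [0,0,0,0,1],
    [0,0,0,0,1],
  ],
)

```text
clock: 3.45
position: [0.5559, -0.3613, 0.0861]
ee_rot: [0.955, 0.297, 0.004, 0.008]
ft_force: [-6.2, 7.0, 5.9]
grip_width: 0.299
```

Call:
apply_moves(
  commands=[
    [0,0,0,0,1],
    [0,0,-0.015,0,1],
    [0,0,-0.03,0,1],
    [0,0,-0.035,0,1],
    [0,0,-0.035,0,1],
  ],
)

```text
clock: 3.87
position: [0.5484, -0.3567, 0.1914]
ee_rot: [0.955, 0.298, -0.004, -0.001]
ft_force: [0.1, -1.1, -4.6]
grip_width: 0.267
```

```bash
python3 st.py .531 .123 70
```

```text
t 3.8667 pos [ 0.5484 -0.3567  0.1914] yaw 34.61835333344669 move [ 0.2582 -0.4047] turn -35.38164666655331 [ 0.0551 -1.0643 -4.5873] [-0.0434 -0.2062 -0.0247] tilt [-0.0082 -0.0007] j7 -0.5381862352422878 0.2669310131033031
```

Call:
apply_moves(
  commands=[
    [0,0,-0.02,-6,1],
    [0,0,-0.02,-7,1],
    [0,0,-0.015,-7,1],
    [0,0,-0.01,-7,1],
    [0,0,0,-6,1],
  ],
)

```text
clock: 4.28
position: [0.5492, -0.3569, 0.2651]
ee_rot: [0.826, 0.563, -0.003, 0.0]
ft_force: [0.7, 0.6, -4.9]
grip_width: 0.266
```

```bash
python3 st.py .531 .123 70
```

```text
t 4.2833 pos [ 0.5492 -0.3569  0.2651] yaw 68.54582129457327 move [ 0.44   -0.1925] turn -1.4541787054267274 [ 0.7125  0.595  -4.8607] [ 0.0372 -0.0575  0.0063] tilt [-0.0045 -0.0037] j7 0.03880366388615808 0.2657394443671443
```

Call:
apply_moves(
  commands=[
    [0.03,-0.006,-0.005,0,1],
    [0.037,-0.006,-0.005,0,1],
    [0.037,-0.006,0,0,1],
    [0.037,-0.006,0,0,1],
    [0.037,-0.006,0,0,1],
  ],
)

```text
clock: 4.7
position: [0.5813, -0.1873, 0.2701]
ee_rot: [0.829, 0.559, -0.007, -0.0]
ft_force: [0.7, 0.5, -5.0]
grip_width: 0.272
```

Call:
apply_moves(
  commands=[
    [0.037,-0.006,0,0,1],
    [0.037,-0.006,0,0,1],
    [0.037,-0.006,0,0,1],
    [0.03,-0.006,0,0,1],
    [0.02,-0.006,0,0,1],
  ],
)

```text
clock: 5.12
position: [0.6124, -0.015, 0.2648]
ee_rot: [0.828, 0.56, -0.009, -0.003]
ft_force: [0.2, -0.4, -4.5]
grip_width: 0.272
```

Call:
apply_moves(
  commands=[
    [0,0,0,0,1],
    [0,0,0,0,1],
  ],
)

```text
clock: 5.28
position: [0.6116, -0.0067, 0.2633]
ee_rot: [0.825, 0.564, -0.009, -0.005]
ft_force: [0.3, -1.2, -5.1]
grip_width: 0.267
```

```bash
python3 st.py .531 .123 70
cat > well.py <<'E'
from h import *
import sys
np.set_printoptions(precision=4,suppress=True)
o=manip.get_obs();p,d,K,T=cam("wrist");save(sys.argv[1],p);P=cloud(d,K,T);np.savez("w.npz",p=p,d=d,K=K,T=T)
q=P[(d>0)&(abs(P[...,2]-.147)<.004)&(np.hypot(P[...,0]-.531,P[...,1]-.123)<.07)][:,:2]
from scipy.optimize import least_squares
c=cv2.minEnclosingCircle(q.astype(np.float32));print("ring",len(q),c)
q=P[(d>0)&(abs(P[...,2]-.12)<.004)&(np.hypot(P[...,0]-.54,P[...,1]-.19)<.25)][:,:2];print("deck",cv2.minAreaRect(q.astype(np.float32)))
for t,z in [("well",.147),("notch",.147),("selector_grip",.15)]:
    print(t,[(np.round(r["xy"]),round(r["conf"],2),atz(K,T,r["xy"],z)[:2]) for r in nets.place_of("wrist",t)])
E
python3 well.py w2.png
```

```text
t 5.2833 pos [ 0.6116 -0.0067  0.2633] yaw 68.73596905783636 move [ 0.0917 -0.1221] turn -1.264030942163643 [ 0.2738 -1.2012 -5.0846] [-0.0339 -0.0738 -0.0214] tilt [-0.0213 -0.0022] j7 -0.554557364424686 0.26742540795826597
ring 11050 ((0.5285587310791016, 0.12049421668052673), 0.06066659465432167)
deck ((0.5251811742782593, 0.10318373888731003), (0.16939452290534973, 0.22511149942874908), 80.07315063476562)
well [(array([154.,  60.]), 0.82, array([0.5302, 0.1206]))]
notch []
selector_grip []
```

View pics/w2.png

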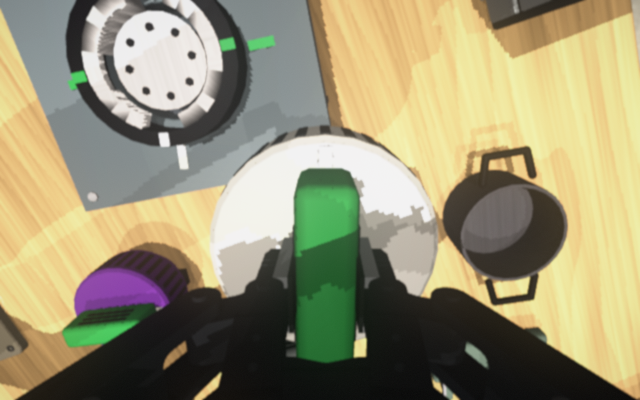

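The picture shows the collar at (155,60), with green marks at (255,42) and (78,80) and a white mark at (175,150). The canister is held straight. Next I'll compute the canister's tilt, centre and yaw in the hand, and refine the collar centre.

```bash
cat > held.py <<'E'
from h import *
np.set_printoptions(precision=4,suppress=True)
o=manip.get_obs();f=np.load("w.npz");p,d,K,T=[f[k] for k in "pdKT"];P=cloud(d,K,T);p=p.astype(int)
Mt=R.from_quat(o["ee_rot"]).as_matrix()
L=(P-o["position"])@Mt   # tool coordinates
w=(p.min(-1)>100)&(np.ptp(p,axis=-1)<40)&(d>0)&(abs(L[...,2]+.003)<.012)&(np.hypot(L[...,0],L[...,1])<.065)
a=L[w];A=np.c_[a[:,:2],np.ones(len(a))];s=np.linalg.lstsq(A,a[:,2],rcond=None)[0]
r=a[:,2]-A@s;k=abs(r)<.002;s=np.linalg.lstsq(A[k],a[k,2],rcond=None)[0]
n=np.array([-s[0],-s[1],1]);n/=np.linalg.norm(n)
print("n",k.sum(),"drum-top plane tool",s,"axis down world",Mt@n)
hull=cv2.convexHull(a[k][:,:2].astype(np.float32))[:,0]; hull=hull[hull[:,0]>-.01]
from scipy.optimize import least_squares
c=least_squares(lambda c:np.hypot(*(hull-c[:2]).T)-.055,[0,0],loss="soft_l1",f_scale=.001).x;print("drum centre tool",c,len(hull))
g=(p[...,1]>p[...,0]+30)&(p[...,1]>p[...,2]+30)&(L[...,2]<-.025)&(np.hypot(L[...,0],L[...,1])<.065)&(d>0)
print("grip",cv2.minAreaRect(L[g][:,:2].astype(np.float32)))
g2=P[(abs(P[...,2]-.147)<.004)&(d>0)&(np.hypot(P[...,0]-.5286,P[...,1]-.1205)<.07)][:,:2]
an=np.degrees(np.arctan2(g2[:,1]-.1205,g2[:,0]-.5286));rr=np.hypot(g2[:,0]-.5286,g2[:,1]-.1205)
E=np.array([np.mean(np.sort(g2[(an>b)&(an<b+10)],0)*0+g2[(an>b)&(an<b+10)][np.argsort(rr[(an>b)&(an<b+10)])[-6:]][:1]*0+g2[(an>b)&(an<b+10)][np.argsort(rr[(an>b)&(an<b+10)])[-4:]].mean(0),0) for b in range(-180,180,10) if ((an>b)&(an<b+10)).sum()>30])
c=least_squares(lambda c:np.hypot(*(E-c[:2]).T)-c[2],[.5286,.1205,.06],loss="soft_l1",f_scale=.001).x;print("ring",c,len(E))
gm=(p[...,1]>p[...,0]+40)&(p[...,1]>p[...,2]+40)&(d>0)&(abs(P[...,2]-.121)<.008)&(np.hypot(P[...,0]-.5286,P[...,1]-.1205)<.1)
q=P[gm];q=q[:,:2]-[.5286,.1205];v=q[q[:,0]>0].mean(0)-q[q[:,0]<0].mean(0);print("green yaw",np.degrees(np.arctan2(v[1],v[0])),q[q[:,0]>0].mean(0),q[q[:,0]<0].mean(0))
E
python3 held.py
```

```text
n 5106 drum-top plane tool [0.0003 0.0051 0.0086] axis down world [-0.0252 -0.0013 -0.9997]
drum centre tool [-0.0038 -0.0029] 22
grip ((0.004669828340411186, -0.023492947220802307), (0.07184339314699173, 0.06540368497371674), 0.044920407235622406)
ring [0.5284 0.1196 0.0594] 32
green yaw -9.921784320847149 [ 0.0721 -0.0125] [-0.0791  0.0139]
```

```bash
sed -i 's/^w=.*/w=(d>0)\&(abs(L[...,2]-.0086)<.005)\&(np.hypot(L[...,0],L[...,1])<.065)\&(p[...,1]<p[...,0]+25)/' held.py
cat >> held.py <<'E'
print(np.round(hull,4).tolist()); r2=np.hypot(*(hull-c[:2]).T)
c=least_squares(lambda c:np.hypot(*(hull-c[:2]).T)-.055,[0,0],loss="soft_l1",f_scale=.0007).x;print("drum centre tool",c,np.round((np.hypot(*(hull-c[:2]).T)-.055)*1000,1))
E
python3 held.py
```

```text
n 18279 drum-top plane tool [0.005  0.0184 0.0095] axis down world [-0.0393 -0.0008 -0.9992]
drum centre tool [-0.0009 -0.0023] 34
grip ((0.004669828340411186, -0.023492947220802307), (0.07184339314699173, 0.06540368497371674), 0.044920407235622406)
ring [0.5284 0.1196 0.0594] 32
green yaw -9.921784320847149 [ 0.0721 -0.0125] [-0.0791  0.0139]
[[0.054099999368190765, -0.002899999963119626], [0.053599998354911804, 0.0044999998062849045], [0.053199999034404755, 0.008500000461935997], [0.052400000393390656, 0.012000000104308128], [0.050599999725818634, 0.01730000041425228], [0.048900000751018524, 0.021800000220537186], [0.04749999940395355, 0.02410000003874302], [0.04259999841451645, 0.03150000050663948], [0.040699999779462814, 0.03350000083446503], [0.03620000183582306, 0.03830000013113022], [0.034299999475479126, 0.039799999445676804], [0.031099999323487282, 0.04230000078678131], [0.026900000870227814, 0.04479999840259552], [0.02280000038444996, 0.047200001776218414], [0.016100000590085983, 0.04960000142455101], [0.013100000098347664, 0.0502999983727932], [0.008500000461935997, 0.0513
[... 310 characters left out ...]
2209, -0.04960000142455101], [0.03189999982714653, -0.04610000178217888], [0.03480000048875809, -0.04399999976158142], [0.040699999779462814, -0.03790000081062317], [0.041099999099969864, -0.03750000149011612], [0.04340000078082085, -0.034699998795986176], [0.049300000071525574, -0.025499999523162842], [0.053199999034404755, -0.013700000010430813], [0.053599998354911804, -0.010300000198185444], [0.05400000140070915, -0.005900000222027302], [0.054099999368190765, -0.0032999999821186066]]
drum centre tool [-0.0009 -0.0023] [ 0.  -0.   0.2  0.2  0.1  0.3  0.2  0.1 -0.1 -0.  -0.1 -0.2 -0.3 -0.1
 -0.4 -0.6 -0.6 -0.6 -1.1 -1.4 -0.8 -0.6 -0.7 -0.4 -0.2 -0.1 -0.2 -0.2
 -0.1  0.3  0.3  0.1  0.1  0. ]
```

Call:
apply_moves(
  commands=[
    [0.018,-0.025,-0.002,-0.5,1],
    [0.022,-0.03,0,-0.5,1],
    [0.022,-0.03,0,0,1],
    [0.016,-0.022,0,0,1],
    [0.006,-0.008,0,0,1],
  ],
)

```text
clock: 5.9
position: [0.5345, 0.1017, 0.2654]
ee_rot: [0.827, 0.562, -0.01, -0.003]
ft_force: [-0.6, 0.2, -4.0]
grip_width: 0.271
```

Call:
apply_moves(
  commands=[
    [0,0,0,0,1],
    [0,0,0,0,1],
  ],
)

```text
clock: 6.07
position: [0.5338, 0.102, 0.2662]
ee_rot: [0.827, 0.562, -0.01, -0.002]
ft_force: [0.0, -1.0, -4.3]
grip_width: 0.264
```

```bash
python3 st.py .5308 .1205 70
```

```text
t 6.0667 pos [0.5338 0.102  0.2662] yaw 68.39380661716629 move [ 0.0161 -0.0096] turn -1.606193382833709 [ 0.0313 -0.9767 -4.2633] [-0.0873 -0.1006  0.0306] tilt [-0.0193 -0.0074] j7 -0.7374656185670994 0.2642429374574489
```

Call:
apply_moves(
  commands=[
    [0.008,-0.004,0.01,-1,1],
    [0.009,-0.004,0.01,-0.8,1],
    [0.001,0,0.01,0,1],
    [0,0,0,0,1],
  ],
)

```text
clock: 6.4
position: [0.5353, 0.1184, 0.2336]
ee_rot: [0.819, 0.573, -0.009, -0.002]
ft_force: [-1.1, -1.6, -2.4]
grip_width: 0.268
```

```bash
python3 st.py .5335 .121 70
```

```text
t 6.4 pos [0.5353 0.1184 0.2336] yaw 69.95185413967397 move [ 0.0018 -0.0026] turn -0.04814586032603074 [-1.0943 -1.583  -2.3812] [-0.2197  0.1222 -0.0089] tilt [-0.0166 -0.0075] j7 -0.7538858434016058 0.26841492707766546
```

Call:
apply_moves(
  commands=[
    [0.002,-0.003,-0.002,0,1],
    [0,0,0,0,1],
  ],
)

```text
clock: 6.57
position: [0.533, 0.1208, 0.2342]
ee_rot: [0.82, 0.573, -0.01, -0.002]
ft_force: [-0.3, 0.5, -5.1]
grip_width: 0.267
```

Call:
apply_moves(
  commands=[
    [0,0,0.004,0,1],
    [0,0,0.004,0,1],
    [0,0,0,0,1],
  ],
)

```text
clock: 6.82
position: [0.534, 0.1221, 0.2278]
ee_rot: [0.82, 0.573, -0.008, -0.002]
ft_force: [-0.2, 0.1, -5.3]
grip_width: 0.27
```

```bash
python3 st.py .5335 .121 70
```

```text
t 6.8167 pos [0.534  0.1221 0.2278] yaw 69.92149421683102 move [-0.0012 -0.    ] turn -0.07850578316897838 [-0.236   0.1325 -5.3281] [ 0.2139 -0.0575  0.0189] tilt [-0.0157 -0.0051] j7 -0.7614526438436938 0.2702630883335471
```

Call:
apply_moves(
  commands=[
    [-0.001,0,0.004,0,1],
    [0,0,0.004,0,1],
    [0,0,0,0,1],
  ],
)

```text
clock: 7.07
position: [0.534, 0.1218, 0.22]
ee_rot: [0.819, 0.573, -0.007, -0.002]
ft_force: [-1.8, 0.8, 0.7]
grip_width: 0.273
```

```bash
python3 st.py .5335 .121 70
```

```text
t 7.0667 pos [0.534  0.1218 0.22  ] yaw 69.93098066351821 move [-0.0009 -0.0002] turn -0.06901933648178726 [-1.7561  0.8125  0.74  ] [ 0.3619  0.3187 -0.0932] tilt [-0.0137 -0.0038] j7 -0.762055749330053 0.2725881707011466
```

Call:
apply_moves(
  commands=[
    [0,0,0.005,0,1],
    [0,0,0.005,0,1],
    [0,0,0.003,0,1],
  ],
)

```text
clock: 7.32
position: [0.534, 0.1221, 0.2093]
ee_rot: [0.82, 0.573, -0.006, -0.002]
ft_force: [-5.8, 0.6, 9.7]
grip_width: 0.265
```

Call:
apply_moves(
  commands=[
    [0,0,0.004,0,1],
    [0,0,0.003,0,1],
  ],
)

```text
clock: 7.48
position: [0.5337, 0.122, 0.207]
ee_rot: [0.82, 0.573, -0.006, -0.001]
ft_force: [-19.0, -4.3, 37.5]
grip_width: 0.268
```

```bash
python3 st.py .5335 .121 70
```

```text
t 7.4833 pos [0.5337 0.122  0.207 ] yaw 69.89497178310091 move [-0.001   0.0001] turn -0.10502821689908615 [-18.9547  -4.3283  37.5321] [-0.6861  3.717   0.0119] tilt [-0.0102 -0.0055] j7 -0.769555550228396 0.2683110849186442
```

Call:
apply_moves(
  commands=[
    [-0.0005,-0.001,0.002,3,1],
    [0,-0.001,0.002,5,1],
  ],
)

```text
clock: 7.65
position: [0.5336, 0.1229, 0.2073]
ee_rot: [0.858, 0.514, -0.003, 0.001]
ft_force: [-0.5, 0.8, 9.1]
grip_width: 0.269
```

```bash
python3 st.py .531 .121 -10
```

```text
t 7.65 pos [0.5336 0.1229 0.2073] yaw 61.83827006489985 move [-0.0029 -0.0014] turn 71.83827006489986 [-0.5171  0.7998  9.0801] [0.3806 0.0451 0.0896] tilt [-0.0034 -0.005 ] j7 -0.9078084732208807 0.26944645678304024
```

Call:
apply_moves(
  commands=[
    [0,0,0.003,5,1],
    [-0.0005,-0.0005,0.002,6,1],
    [0,0,0.002,6,1],
  ],
)

```text
clock: 7.9
position: [0.533, 0.1257, 0.2068]
ee_rot: [0.926, 0.377, 0.0, 0.002]
ft_force: [-16.9, -0.7, 22.8]
grip_width: 0.27
```

```bash
python3 st.py .531 .121 -10
```

```text
t 7.9 pos [0.533  0.1257 0.2068] yaw 44.327646341298035 move [-0.0048  0.002 ] turn 54.327646341298035 [-16.8651  -0.7309  22.8385] [-0.4683  4.0178  1.2634] tilt [ 0.0018 -0.0032] j7 -1.21078522716478 0.2699668133797705
```

Call:
apply_moves(
  commands=[
    [-0.002,0.001,0.002,5,1],
    [-0.002,0,0.002,6,1],
  ],
)

```text
clock: 8.07
position: [0.5317, 0.124, 0.2064]
ee_rot: [0.959, 0.283, 0.003, 0.002]
ft_force: [2.3, 2.0, 9.9]
grip_width: 0.268
```

```bash
python3 st.py .531 .121 -10
```

```text
t 8.0667 pos [0.5317 0.124  0.2064] yaw 32.92920144722358 move [-0.0023  0.0022] turn 42.92920144722358 [2.3242 1.9948 9.859 ] [ 0.163  -0.7959  0.157 ] tilt [ 0.0069 -0.0025] j7 -1.4013585424560935 0.2680926591584263
```

Call:
apply_moves(
  commands=[
    [-0.001,0.001,0.002,6,1],
    [-0.001,0.001,0.002,6,1],
    [0,0,0.002,6,1],
  ],
)

```text
clock: 8.32
position: [0.5343, 0.122, 0.2062]
ee_rot: [0.992, 0.123, 0.009, 0.002]
ft_force: [-8.2, 0.1, 16.6]
grip_width: 0.269
```

```bash
python3 st.py .531 .121 -10
```

```text
t 8.3167 pos [0.5343 0.122  0.2062] yaw 14.088273929869038 move [-0.0035  0.0002] turn 24.08827392986904 [-8.1634  0.0612 16.5949] [-0.2419  2.2393  0.7623] tilt [ 0.0183 -0.0019] j7 -1.7203379907712433 0.26908328880627647
```

Call:
apply_moves(
  commands=[
    [-0.002,0,0.002,5,1],
    [-0.001,0,0.002,6,1],
    [0,0,0.002,5,1],
  ],
)

```text
clock: 8.57
position: [0.5342, 0.1208, 0.2062]
ee_rot: [1.0, -0.024, 0.014, 0.002]
ft_force: [-2.9, 0.9, 11.4]
grip_width: 0.269
```

```bash
python3 st.py .531 .121 -10
```

```text
t 8.5667 pos [0.5342 0.1208 0.2062] yaw -2.7485567588406066 move [-0.0032 -0.    ] turn 7.251443241159393 [-2.9173  0.8938 11.4245] [-0.1817  1.0644  0.3954] tilt [ 0.0275 -0.0038] j7 -2.0090348137555973 0.2688101586432883
```

Call:
apply_moves(
  commands=[
    [-0.001,0,0.002,4,1],
    [-0.001,0,0.002,2.5,1],
    [0,0,0.001,0,1],
  ],
)

```text
clock: 8.82
position: [0.5344, 0.1204, 0.2066]
ee_rot: [0.996, -0.086, 0.018, 0.001]
ft_force: [-4.3, 1.5, 5.7]
grip_width: 0.269
```

```bash
python3 st.py .531 .121 -10
```

```text
t 8.8167 pos [0.5344 0.1204 0.2066] yaw -9.919496927197189 move [-0.0034 -0.    ] turn 0.0805030728028111 [-4.2732  1.5497  5.6835] [0.4634 1.6354 0.0033] tilt [ 0.0349 -0.0056] j7 -2.1335587245887253 0.2691594843314039
```

Call:
apply_moves(
  commands=[
    [0,0,-0.003,0,1],
    [0,0,-0.003,0,1],
    [0,0,-0.002,0,1],
  ],
)

```text
clock: 9.07
position: [0.5339, 0.1201, 0.214]
ee_rot: [0.996, -0.087, 0.017, 0.001]
ft_force: [15.6, 4.8, -36.3]
grip_width: 0.267
```

```bash
python3 st.py .531 .121 -10
```

```text
t 9.0667 pos [0.5339 0.1201 0.214 ] yaw -9.927842633564003 move [-0.003  -0.0004] turn 0.0721573664359969 [ 15.6183   4.7748 -36.2727] [ 1.3888 -2.7268  0.207 ] tilt [ 0.0343 -0.0059] j7 -2.1307022355936605 0.2670652663240379
```

It stops at the expected locked height, with a 36 N pull held against it. Releasing and retreating.

Call:
apply_moves(
  commands=[
    [0,0,0.001,0,1],
    [0,0,0,0,0],
    [0,0,0,0,-1],
    [0,0,0,0,-1],
    [0,0,0,0,-1],
  ],
)

```text
clock: 9.48
position: [0.5345, 0.1185, 0.2126]
ee_rot: [0.996, -0.087, 0.017, 0.002]
ft_force: [0.2, -1.0, 0.6]
grip_width: 0.821
```

Call:
apply_moves(
  commands=[
    [0,0,0,0,-1],
    [0,0,-0.01,0,-1],
    [0,0,-0.03,0,-1],
    [0,0,-0.04,0,-1],
    [0,0,-0.04,0,-1],
  ],
)

```text
clock: 9.9
position: [0.5268, 0.1172, 0.3297]
ee_rot: [0.996, -0.087, 0.01, 0.005]
ft_force: [1.3, 0.2, 0.4]
grip_width: 1.001
```

```bash
python3 st.py .561 .288 170
```

```text
t 9.9 pos [0.5268 0.1172 0.3297] yaw -9.994978086634303 move [ 0.004  -0.1741] turn -179.9949780866343 [1.2736 0.1607 0.3685] [ 0.0082 -0.0259  0.0016] tilt [ 0.02   -0.0108] j7 -2.103595011774727 1.001285517287472
```

Run:
```python
from h import *
np.set_printoptions(precision=4,suppress=True)
o=manip.get_obs();p,d,K,T=cam("wrist");save("w3.png",p);P=cloud(d,K,T);p=p.astype(int)
g=(p[...,1]>p[...,0]+40)&(p[...,1]>p[...,2]+40)&(d>0)&(abs(P[...,2]-.24)<.03)
q=P[g];print("grip top z",np.percentile(q[:,2],[5,50,95]),cv2.minAreaRect(q[q[:,2]>.225][:,:2].astype(np.float32)))
print("sel",[(np.round(r["xy"]),round(r["conf"],2),atz(K,T,r["xy"],.15)[:2]) for r in nets.place_of("wrist","selector_grip")])
q=P[(d>0)&(P[...,2]>.152)&(P[...,2]<.17)&(np.hypot(P[...,0]-.561,P[...,1]-.29)<.045)];print("selpts",len(q),q.mean(0),cv2.minAreaRect(q[:,:2].astype(np.float32)))
orr=(p[...,0]>p[...,2]+80)&(p[...,0]>p[...,1]+50)&(d>0)&(P[...,2]>.14)&(np.hypot(P[...,0]-.561,P[...,1]-.29)<.045)
print("tabs",cv2.minAreaRect(P[orr][:,:2].astype(np.float32)))
```

```text
grip top z [0.2389 0.2408 0.242 ] ((0.5314857363700867, 0.12092503905296326), (0.02282262220978737, 0.08220531046390533), 80.30867004394531)
sel [(array([136., 170.]), 0.87, array([0.5593, 0.2894])), (array([ 65., 264.]), 0.47, array([0.4795, 0.3894]))]
selpts 1783 [0.5588 0.2865 0.1588] ((0.5581228733062744, 0.2875206470489502), (0.04171305149793625, 0.05768270418047905), 81.32072448730469)
tabs ((0.5579338669776917, 0.2877959907054901), (0.040485505014657974, 0.036249663680791855), 79.95781707763672)
```

View pics/w3.png

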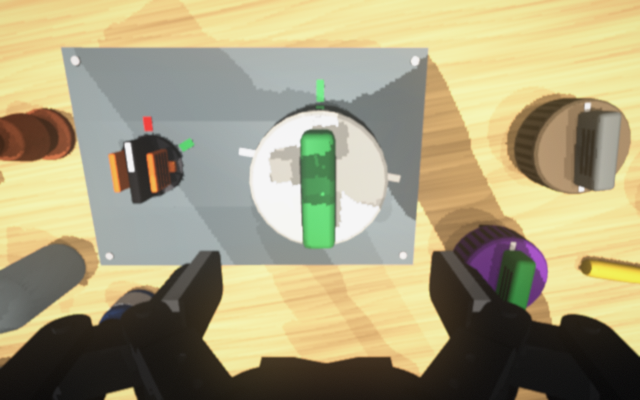

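Grip top is 0.241 m and yaw −9.7°, so the canister is locked as specified. In the picture its grip lines up with the green mark at (320,90). The selector is at (145,168) and its pointer is at red. Turning the wrist half a turn to suit the last joint's range.

Call:
apply_moves(
  commands=[
    [0,0,0,-5,-1],
    [0,0,0,-7,-1],
    [0,0,0,-7,-1],
    [0,0,0,-7,-1],
    [0,0,0,-7,-1],
  ],
)

```text
clock: 10.42
position: [0.5303, 0.1189, 0.3435]
ee_rot: [0.978, 0.206, 0.019, 0.008]
ft_force: [-0.8, -0.2, -0.0]
grip_width: 1.0
```

Call:
apply_moves(
  commands=[
    [0,0,0,-7,-1],
    [0,0,0,-7,-1],
    [0,0,0,-7,-1],
    [0,0,0,-7,-1],
    [0,0,0,-7,-1],
  ],
)

```text
clock: 10.83
position: [0.5302, 0.1189, 0.3484]
ee_rot: [0.868, 0.497, 0.018, 0.014]
ft_force: [-0.7, 0.2, 0.6]
grip_width: 1.003
```

Call:
apply_moves(
  commands=[
    [0,0,0,-7,-1],
    [0,0,0,-7,-1],
    [0,0,0,-7,-1],
    [0,0,0,-7,-1],
    [0,0,0,-7,-1],
  ],
)

```text
clock: 11.25
position: [0.5301, 0.1189, 0.3531]
ee_rot: [0.673, 0.739, 0.014, 0.021]
ft_force: [-1.1, 1.1, -0.1]
grip_width: 1.002
```

Call:
apply_moves(
  commands=[
    [0,0,0,-7,-1],
    [0,0,0,-7,-1],
    [0,0,0,-7,-1],
    [0,0,0,-7,-1],
    [0,0,0,-7,-1],
  ],
)

```text
clock: 11.67
position: [0.5299, 0.1189, 0.3577]
ee_rot: [0.413, 0.91, 0.007, 0.026]
ft_force: [0.4, 0.1, -0.9]
grip_width: 1.002
```

```bash
python3 st.py .559 .2885 170
```

```text
t 11.6667 pos [0.5299 0.1189 0.3577] yaw 131.14634747217767 move [0.1085 0.1336] turn -38.853652527822334 [ 0.3913  0.0501 -0.8979] [-0.0302 -0.0025 -0.0084] tilt [ 0.0534 -0.0079] j7 0.34758349793413135 1.0018785819852516
```

Call:
apply_moves(
  commands=[
    [0.018,0.022,0,-5,-1],
    [0.0155,0.024,0,-6.5,-1],
    [0.0127,0.0257,0.005,-6.5,-1],
    [0.0097,0.027,0.02,-6.5,-1],
    [0.0066,0.0279,0.03,-6.5,-1],
  ],
)

```text
clock: 12.08
position: [0.5637, 0.2566, 0.3136]
ee_rot: [0.148, 0.988, 0.001, 0.035]
ft_force: [1.3, -0.6, 0.2]
grip_width: 1.0
```

Call:
apply_moves(
  commands=[
    [0.0034,0.0285,0.03,-5,-1],
  ],
)

```text
clock: 12.17
position: [0.5717, 0.286, 0.2846]
ee_rot: [0.103, 0.994, 0.0, 0.036]
ft_force: [1.1, 0.1, 1.1]
grip_width: 0.995
```

```bash
python3 st.py .559 .2885 170
```

```text
t 12.1667 pos [0.5717 0.286  0.2846] yaw 168.1960512520022 move [ 0.0129 -0.0002] turn -1.8039487479977936 [1.1016 0.1309 1.0763] [-0.0147  0.0087  0.0097] tilt [ 0.0724 -0.0073] j7 0.6251123629393601 0.9952494618996403
```

```bash
python3 - <<'E'
from h import *
np.set_printoptions(precision=4,suppress=True)
o=manip.get_obs();p,d,K,T=cam("wrist");save("w4.png",p);P=cloud(d,K,T);p=p.astype(int)
q=P[(d>0)&(P[...,2]>.153)&(P[...,2]<.17)&(np.hypot(P[...,0]-.56,P[...,1]-.289)<.045)];print("selpts",len(q),q.mean(0),cv2.minAreaRect(q[:,:2].astype(np.float32)))
orr=(p[...,0]>p[...,2]+80)&(p[...,0]>p[...,1]+50)&(d>0)&(P[...,2]>.14)&(np.hypot(P[...,0]-.561,P[...,1]-.29)<.045)
print("tabs",orr.sum(),cv2.minAreaRect(P[orr][:,:2].astype(np.float32)))
t=P[(d>0)&(P[...,2]>.17)&(P[...,1]>.3)&(np.hypot(P[...,0]-o["position"][0],P[...,1]-o["position"][1])>.06)];print("tall",len(t),t.min(0) if len(t) else "",t.max(0) if len(t) else "")
E
python3 st.py .559 .2885 170
```

```text
selpts 1760 [0.5572 0.2885 0.1602] ((0.5581167340278625, 0.28809550404548645), (0.04111615568399429, 0.056808095425367355), 79.6824722290039)
tabs 821 ((0.5580654740333557, 0.2881048321723938), (0.04111615568399429, 0.03548157960176468), 79.6824722290039)
tall 6422 [0.5639 0.3445 0.3389] [0.5916 0.3618 0.3715]
t 12.2167 pos [0.569  0.2908 0.2769] yaw 168.8846310405693 move [ 0.0094 -0.0042] turn -1.1153689594306968 [-5.1373  0.8498 -6.51  ] [ 0.0651  0.4023 -0.041 ] tilt [ 0.0638 -0.0073] j7 0.6263535662324149 0.9954701223521238
```

View pics/w4.png

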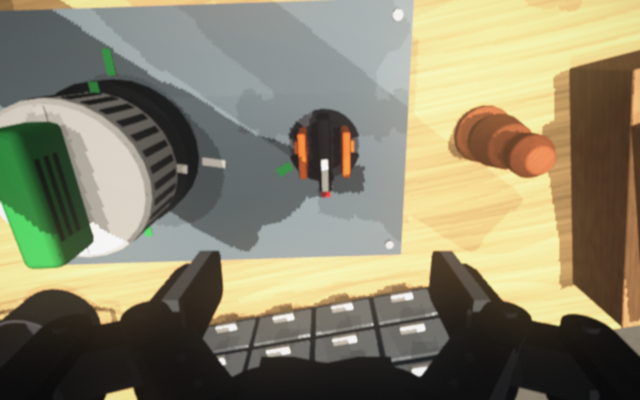

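The picture shows the selector at (324,148), tabs free and pointer at red. The figurine at (505,140) is clear. Descending.

Call:
apply_moves(
  commands=[
    [0.006,-0.002,0.03,-0.5,-1],
    [0.005,-0.001,0.035,0,-1],
    [0.003,0,0.03,0,-1],
    [0.002,0,0.01,0,-1],
  ],
  squeeze=40,
)

```text
clock: 12.55
position: [0.5589, 0.295, 0.1689]
ee_rot: [0.089, 0.996, 0.001, 0.032]
ft_force: [-0.7, -0.5, 0.1]
grip_width: 1.002
```

```bash
python3 -c "from h import *; camera('side')"; python3 st.py .5585 .288 170
```

```text
t 12.6 pos [0.5586 0.295  0.1688] yaw 169.80347926888777 move [-0.0012 -0.0069] turn -0.1965207311122299 [-1.0843  0.3506 -1.807 ] [-0.0311  0.1572  0.0199] tilt [ 0.0636 -0.0036] j7 0.5851541783803512 0.9989907259609916
```

Call:
apply_moves(
  commands=[
    [0.001,-0.004,0.012,0,-1],
    [0.001,-0.003,0.012,0,-1],
    [0,0,0.007,0,-1],
  ],
)

```text
clock: 12.85
position: [0.5596, 0.289, 0.1422]
ee_rot: [0.089, 0.995, 0.002, 0.034]
ft_force: [0.9, -0.0, -0.0]
grip_width: 1.002
```

```bash
python3 -c "from h import *; camera('side')"; python3 st.py .5585 .288 170
```

```text
t 12.9 pos [0.5595 0.2888 0.1411] yaw 169.71664076249252 move [ 0.0008 -0.001 ] turn -0.28335923750748293 [-0.1438 -0.3411 -0.9365] [-0.0296  0.0994  0.0145] tilt [ 0.0679 -0.0021] j7 0.5779806185214387 1.001411162926209
```

Call:
apply_moves(
  commands=[
    [0,-0.001,0.006,0,-1],
    [0,0,0,0,0.3],
    [0,0,0,0,1],
    [0,0,0,0,1],
    [0,0,0,0,1],
  ],
)

```text
clock: 13.32
position: [0.5618, 0.2886, 0.1385]
ee_rot: [0.09, 0.995, 0.003, 0.036]
ft_force: [-0.7, -1.6, 3.9]
grip_width: 0.453
```

```bash
python3 -c "from h import *; camera('side');camera('side')"; python3 st.py .5585 .288 170
```

```text
t 13.4167 pos [0.562  0.2888 0.1391] yaw 169.64718741952194 move [ 0.0033 -0.0014] turn -0.35281258047805863 [-3.6742 -8.3805 15.0976] [-2.7499  0.746  -0.1679] tilt [ 0.0731 -0.    ] j7 0.5763670806029456 0.2677473162571895
```

Call:
apply_moves(
  commands=[
    [0.001,0,-0.001,3,1],
    [0,0,0,5,1],
    [0,0,0,5,1],
  ],
)

```text
clock: 13.67
position: [0.5617, 0.2872, 0.1399]
ee_rot: [0.205, 0.978, 0.006, 0.036]
ft_force: [-1.1, 0.3, 1.3]
grip_width: 0.235
```

```bash
python3 st.py .561 .288 110
```

```text
t 13.6667 pos [0.5617 0.2872 0.1399] yaw 156.27975767000294 move [0.0009 0.0005] turn 46.27975767000294 [-1.1378  0.318   1.2719] [-0.4468  0.4571  0.0568] tilt [ 0.0735 -0.0024] j7 0.35913477207083044 0.2345999729227939
```

Call:
apply_moves(
  commands=[
    [0,0,0,6,1],
    [0,0,0,6,1],
    [0,0,0,6,1],
  ],
)

```text
clock: 13.92
position: [0.5611, 0.2863, 0.1399]
ee_rot: [0.362, 0.931, 0.011, 0.034]
ft_force: [-0.3, 0.1, -0.8]
grip_width: 0.23
```

Call:
apply_moves(
  commands=[
    [0,0,0,6,1],
    [0,0,0,6,1],
    [0,0,0,6,1],
  ],
)

```text
clock: 14.17
position: [0.5602, 0.2857, 0.1399]
ee_rot: [0.51, 0.86, 0.015, 0.032]
ft_force: [-0.1, 0.9, -0.1]
grip_width: 0.229
```

```bash
python3 st.py .561 .288 110
```

```text
t 14.1667 pos [0.5602 0.2857 0.1399] yaw 118.58564705252788 move [0.0016 0.0018] turn 8.585647052527875 [-0.0514  0.8664 -0.0972] [-0.5649  0.557   0.089 ] tilt [ 0.0704 -0.0068] j7 -0.26074714805921834 0.22941336139461815
```

Turning to the end stop, going slightly past 60° until the torque shows the stop.

Call:
apply_moves(
  commands=[
    [0,0,0,5,1],
    [0,0,0,4,1],
    [0,0,0,2,1],
  ],
)

```text
clock: 14.42
position: [0.5597, 0.2858, 0.14]
ee_rot: [0.595, 0.803, 0.018, 0.031]
ft_force: [2.8, 1.7, -1.3]
grip_width: 0.229
```

```bash
python3 st.py .561 .288 110
```

```text
t 14.4167 pos [0.5597 0.2858 0.14  ] yaw 106.85346773159945 move [0.0017 0.0018] turn -3.1465322684005486 [ 2.7515  1.6562 -1.3274] [-0.0868 -0.1475  0.871 ] tilt [ 0.07  -0.008] j7 -0.4556533204593122 0.22904637702149616
```

The stop is felt at 0.87 Nm. Letting go and going up.

Call:
apply_moves(
  commands=[
    [0,0,0,0,0.5],
    [0,0,0,0,-0.5],
    [0,0,0,0,-1],
    [0,0,0,0,-1],
    [0,0,0,0,-1],
  ],
)

```text
clock: 14.83
position: [0.5596, 0.2861, 0.1394]
ee_rot: [0.595, 0.803, 0.017, 0.03]
ft_force: [0.3, 0.1, -0.7]
grip_width: 0.804
```

Call:
apply_moves(
  commands=[
    [0,0,-0.02,0,-1],
    [0,0,-0.04,0,-1],
    [0,0,-0.04,0,-1],
    [0,0,-0.04,0,-1],
    [0,0,-0.02,0,-1],
  ],
)

```text
clock: 15.25
position: [0.5454, 0.2859, 0.3]
ee_rot: [0.594, 0.804, 0.013, 0.027]
ft_force: [-0.2, 0.3, 0.6]
grip_width: 0.999
```

Run:
```python
from h import *
np.set_printoptions(precision=4,suppress=True)
camera("side");o=manip.get_obs();p,d,K,T=cam("wrist");P=cloud(d,K,T);q0=p;p=p.astype(int)
q=P[(d>0)&(P[...,2]>.153)&(P[...,2]<.17)&(np.hypot(P[...,0]-.56,P[...,1]-.289)<.045)];print("sel",len(q),cv2.minAreaRect(q[:,:2].astype(np.float32)))
orr=(p[...,0]>p[...,2]+80)&(p[...,0]>p[...,1]+50)&(d>0)&(P[...,2]>.14)&(np.hypot(P[...,0]-.561,P[...,1]-.29)<.045)
print("tabs",orr.sum(),cv2.minAreaRect(P[orr][:,:2].astype(np.float32)),o["position"],o["clock"])
s,ds,Ks,Ts=cam("scene");Ps=cloud(ds,Ks,Ts);s_=s.astype(int)
g=(s_[...,1]>s_[...,0]+40)&(s_[...,1]>s_[...,2]+40)&(ds>0)&(Ps[...,2]>.2)&(np.hypot(Ps[...,0]-.531,Ps[...,1]-.121)<.07)
print("can",g.sum(),np.percentile(Ps[g][:,2],[50,95]),cv2.minAreaRect(Ps[g][:,:2].astype(np.float32)))
save("end.png",np.vstack([cv2.resize(q0,None,fx=.75,fy=.75),cv2.resize(s,None,fx=.75,fy=.75)]))
```

```text
sel 1471 ((0.5584782958030701, 0.28812742233276367), (0.04120729863643646, 0.05768059939146042), 20.300758361816406)
tabs 672 ((0.5581329464912415, 0.2884632349014282), (0.0408451221883297, 0.03553413972258568), 18.709157943725586) [0.5461 0.2866 0.3031] 15.3
can 156 [0.2412 0.246 ] ((0.5344101190567017, 0.11902844160795212), (0.023263897746801376, 0.08055698871612549), 80.43052673339844)
```

View pics/end.png

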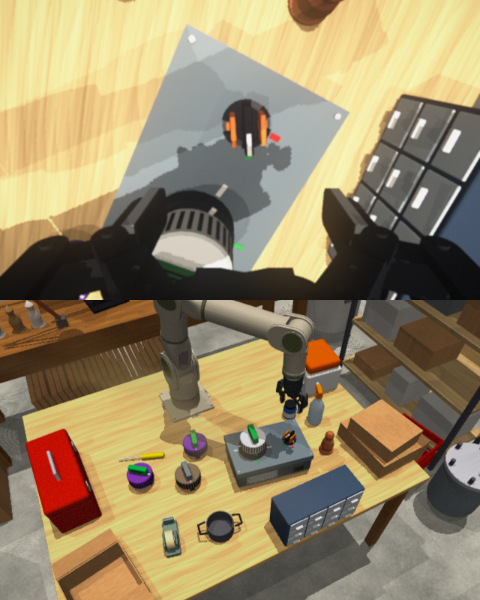

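The wrist view shows the pointer at the green mark (249,150), the tabs sprung out and the red mark left behind at (275,137). The scene view shows everything else in place. Handing in.

```bash
python3 -c "from h import *; print(workorder.hand_in())"
```

```text
the job is handed in; nothing more can be done
None
```

The fresh canister is locked in the collar and the selector is locked at run. I handed the job in at about 15.3 s, with the gripper open and clear of everything; the hand-in reports no verdict.

- **Canister:** I lowered it in at the white marks, pushed it down against the spring and turned it 80° clockwise. It stopped at the locked height and resisted an upward pull of about 36 N. The last check put its grip top at 0.241 m, as specified when locked, and its yaw at about −9.6° against the extractor's −10°.
- **Selector:** I pinched both tabs, turned it clockwise until it met the end stop, and let go. It now stands 60° from where it started, with the pointer at green and the tabs sprung back out to about 41 mm.
- **Other things:** The used canister, the purple look-alikes and the other bystanders look unmoved in the final scene picture. I checked that by eye only.

**Disagreements and oddities:**
- The cameras disagreed by a few millimetres on the collar's centre. The wrist camera's measurement relative to the held canister settled it.
- The tool drifted in tilt by up to about 4° over many moves. The canister also went in about 2° off upright, and settled without trouble.

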